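Seat the round blank in the die block over its hidden key

TASK

Put the round brass blank into the round nest of the dark steel die block and, without forcing it, turn it by its stem until it drops over the key in the nest floor and lies fully home, its disc flush with the top of the block. Let go of it there, and leave the square blank where it stands.

Things in the scene. Friction and masses are not known exactly. Their poses are not given: they have to be found in the camera images.
- round_blank: Round brass blank, loose, 0.25-0.4 kg: disc 72 mm across, 12 mm thick, with an upright stem on its centre. Stands stem up on the bench; it and the die block may change places. Underside: two slots 12.5 mm wide, 6 mm deep, cross at right angles; a 3 mm rim hides them from outside. Origin: centre of underside; z up the stem.
- blank_stem (a point): Point on the round blank's axis 38 mm above its underside, where to grip its stem. The stem is a plain round post, 28 mm in diameter and 38 mm tall, from the top of the disc up (12 to 50 mm above the underside). Nothing on it or on the disc's top shows how the slots below run; because they cross, every quarter turn is alike.
- square_blank: Square brass blank, loose: plate 56 x 56 mm, 12 mm thick, with the same stem (28 mm diameter, 38 mm tall) on its centre, standing stem up on the bench to the left, in front of the big lamp shade that hangs low over the left of the bench (keep the arm clear of it). To be left alone. Origin: centre of its underside; z up the stem.
- die_block: Dark steel die block, fixed to the bench: 108 x 108 mm, 26 mm high, turned by any angle, with one open round nest 12 mm deep sunk in the middle of its top. Origin: centre of the underside, on the bench top; z up.
- round_nest (a point): Centre of the floor of the round nest, 14 mm above the bench and 12 mm below the block's top; axes as the block's. The nest is 74 mm in diameter (1 mm play all round the blank) with a 2.5 mm lead-in chamfer at its mouth. A straight steel key 56 mm long, 9 mm wide and 5.5 mm high crosses the middle of the floor.
- nest_mouth (a point): Centre of the round nest's mouth, level with the block's top. The key's angle differs each time and is not given; it yields above 0.25 N m. Blank slots not in line with it (to some 3 degrees): blank rests on the key, disc 5.5 mm proud of the block. Turned into line, at most a quarter turn either way, under a light push of 5 to 10 N, it drops 5.5 mm to the floor, flush.
Not all that is in view belongs to the job. Leave any orange look-alike of the round_blank alone.

How it is judged:
By the outcome, as a careful person would: the job done as asked, in the order asked, and still so for the second after the job is handed in, with the robot touching nothing.
It also fails if it takes over 72 s, if anything falls off the work surface, if the arm or the gripper's body presses on something with over 40 N, if the wrist force passes 120 N, or if a joint passes its speed limit or range.

ROBOT

A 6-joint arm with a two-finger parallel gripper is mounted at the origin on a cart in front of the work surface, level with it; the furniture and walls round the work are solid. World frame = base frame: x ahead of the robot, y to its left, z up, the work surface at z = 0. Lengths are in m, angles in rad, forces in N, time in s.
With the tool pointing down it reaches from about 0.375 to 0.975 m from the base axis. Payload 3.8 kg.
Tool frame: the origin (TCP) lies at the very end of the fingers, on their centre line; the grasp point (between the pads) lies 19 mm behind it; z points along the fingers, y is the direction in which the jaws open and shut (so a half turn about z gives the same grasp; the last joint's range is limited). The gripper opens to 85 mm and grips with 20 to 120 N. Pads are 22 mm wide; open, the fingers measure 114 mm over their backs; the gripper's body (76 mm by 85 mm) begins 54 mm behind the grasp point. The pads swing forward as they close: fully open they stand 13 mm farther back than shut.
Start: joints at [1.306, 0.264, 1.604, -0, 1.274, -0.037], TCP at [0.152, 0.658, 0.231] pointing down, gripper open.
Joint ranges: [-2.63, 2.63], [-0.94, 2.18], [0.31, 2.57], [-1.31, 4.45], [0, 2.66], [-2.55, 2.55]. Speed limits (rad/s): [2.57, 2.57, 3.14, 3.14, 3.14, 3.14].

INTERFACE

Orientations are given as a rotation vector (axis times angle).
In Python, from workcell import status, read_camera, camera_info, order gives the robot as it stands.
- The arm moves only by the tool move_arm, never from a script. Its argument "deltas" is a list of rows, each a list of 3 entries, a list of its own where there are three numbers: the turn, a rotation vector about the world's x, y, z as a fraction of full scale, then the shift along the world's x, y, z as a fraction of full scale, then the closure, from -1 (fully open) to 1 (shut), so that 0 is half open. A call has 1 to 20 rows; each row is the pose to reach, as a shift and turn from the pose commanded when the call began; what a row does not reach only later rows make up. Full scale, the value 1, is 0.1 m for a shift and pi/2 rad for a turn. A row lasts 1/8 s, in which the tool goes at most 62.5 mm and 10.7 degrees, less where a joint would pass 70% of its speed; a pose out of reach is approached as far as the arm can. A call with a number of a shift or a turn outside -1 to 1 is refused whole. A call with a gripper value outside its range is refused whole. The fingers move at their own pace and stop on an object; "grip_force" is the grip in N (left out, the last holds). Time passes only in rows, so rows that repeat a pose let the fingers close. It gives the time, the measured TCP pose, the force and the opening at its end, in the units of the state.
- status.read_state(): the state, without advancing time (a new reading comes with each control period).
- read_camera(name): name is "side" or "top" or "wrist"; returns (picture, depth): 480x640x3 uint8, red, green, blue; 480x640 float32, m along the optical axis (not along the pixel's ray), 0 where there is no reading.
- camera_info(name): a dict with "K" (3x3 intrinsics, pixels), "D" ([k1, k2, p1, p2, k3] as OpenCV has them; the pictures are not rectified), "R" (3x3) and "t" (3): a world point X has camera coordinates R X + t. Camera axes: x right, y down, z forward; pixel columns grow to the right and rows downward; lengths in m; the calibration is good to about 2 mm. A picture is of the moment at which its call begins: read the wrist's pose just before it. camera_info takes no time and is no camera call; for the wrist camera it gives the pose at the moment of the call.
- order.finish_job(): hands the job in, once; it reports no verdict.
The state is a dict: "time": time; "q": joint angles; "joint_vel": joint speeds; "joint_torque": joint torques, N m; "tool_pos": TCP position; "tcp_rot": TCP orientation; "wrist_force": force on the tool from outside, world axes, zero at the start; "torque": the same for the moment, N m; "width": opening from 0.0 (shut) to 1.0 (fully open).
Only numpy, scipy, OpenCV 4.12 (cv2) and the standard library are available. Lean on these libraries where they do the work, as an engineer would, in place of code of your own. Each camera call takes 0.05 s, during which the arm holds its last target. There are 200 camera calls.

## Working session

There is one attempt and no reset: what is moved stays moved. The work goes in short steps, Python scripts to look and compute and a tool call to move; the robot and the scene stay as the last step left them, time stands still between calls to the robot, and variables do not carry over. Pictures are saved under pics/ and viewed, about 8 in all and at most 12, crops included, and the job is handed in when it is done.

Besides the shell and the picture viewer there is one more tool, called after "Request:" as name([rows], argument=value, ...), one row to a line, values as JSON. move_arm: Moves the arm, as the interface text tells. Its arguments: {"type":"object","properties":{"deltas":{"type":"array","items":{"type":"array"}},"grip_force":{"type":"number"}},"required":["deltas"]}

```bash
mkdir -p pics; cat > h.py <<'E'
import numpy as np, cv2
from workcell import status, read_camera, camera_info, order
def ray(ci,uv,z):
    K,D,R,t=[np.array(ci[k],float) for k in ("K","D","R","t")]
    p=cv2.undistortPoints(np.array(uv,float).reshape(-1,1,2),K,D).reshape(-1,2)
    d=np.c_[p,np.ones(len(p))]@R; c=-R.T@t
    return c+d*((z-c[2])/d[:,2:3])
def pts(ci,depth):
    K,D,R,t=[np.array(ci[k],float) for k in ("K","D","R","t")]
    v,u=np.mgrid[:480,:640]
    p=cv2.undistortPoints(np.stack([u,v],-1).reshape(-1,1,2).astype(float),K,D).reshape(-1,2)
    return ((np.c_[p,np.ones(len(p))]*depth.reshape(-1,1)-t)@R).reshape(480,640,3)
def grab(n):
    ci=camera_info(n); im,d=read_camera(n); np.savez(f"{n}.npz",im=im,d=d,**{k:ci[k] for k in("K","D","R","t")})
    return ci,im,d
E
python3 - <<'E'
from h import *
print(status.read_state())
for n in("top","side","wrist"):
    ci,im,d=grab(n); cv2.imwrite(f"pics/{n}0.png",im[...,::-1]); print(n,-np.array(ci["R"]).T@ci["t"],np.array(ci["R"])[2], (d>0).mean())
a=[cv2.imread(f"pics/{n}0.png") for n in("top","side")]
E
```

```text
{'time': 0.0, 'q': array([ 1.30612092e+00,  2.64767636e-01,  1.60537776e+00, -2.74293007e-05,
        1.27369411e+00, -3.69161060e-02]), 'joint_vel': array([-0.00106082,  0.001219  ,  0.00106355,  0.0001976 ,  0.00080699,
       -0.00038325]), 'joint_torque': array([-3.89337984e-04, -5.15121102e+01, -3.67314720e+01,  1.82220065e-04,
        1.29681602e-02,  3.33585170e-06]), 'tool_pos': array([0.1522416 , 0.65685658, 0.22995023]), 'tcp_rot': array([-0.35694248, -3.12093358,  0.00349513]), 'wrist_force': array([-0.71146405,  0.29170764,  0.45704229]), 'torque': array([0.02118905, 0.00101704, 0.00046615]), 'width': 0.9984106944263311}
top [0.35908646 0.23073705 0.89489561] [ 1.63523802e-01 -8.98142893e-04 -9.86538980e-01] 0.9960546875
side [ 0.32959473 -0.12026473  0.82161517] [ 0.21073877  0.40842807 -0.88813044] 0.995869140625
wrist [0.08752763 0.67240796 0.37287378] [ 0.25697164 -0.06156817 -0.96445577] 0.99591796875
```

View pics/top0.png

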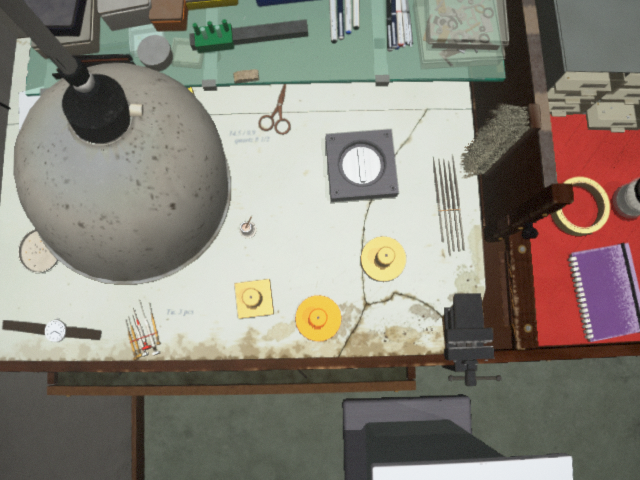

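View pics/side0.png

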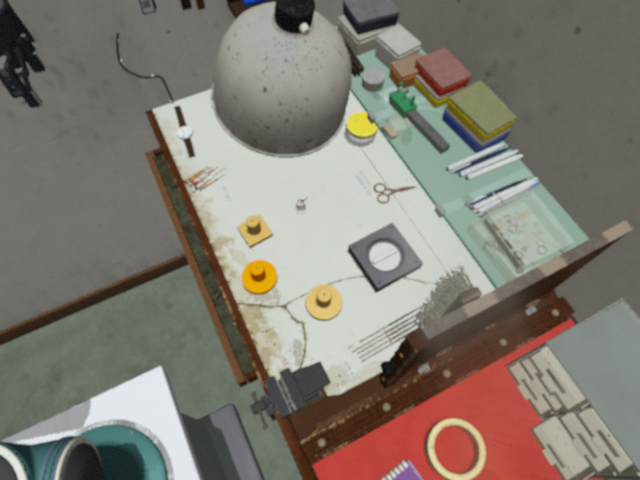

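The top view shows three candidates. The paler yellow brass round blank is at (385,258) and the orange look-alike at (318,318); the square blank at (253,297) is to be left alone. The die block is at (362,166). The side view shows the same things at (323,302), (259,276), (254,230) and (386,257). I choose the paler round one, and next measure it and check it in a close crop.

```bash
python3 - <<'E'
from h import *
crops=[]
V={}
for n,(bu,bv),(du,dv) in(("top",(385,258),(362,166)),("side",(323,302),(386,257))):
    f=np.load(n+".npz"); im=f["im"]; hsv=cv2.cvtColor(im,cv2.COLOR_RGB2HSV); P=pts(f,f["d"])
    for nm,(u,v) in dict(brass=(bu,bv),orange=(318,318) if n=="top" else (259,276),square=(253,297) if n=="top" else (254,230)).items():
        print(n,nm,"hsv",np.median(hsv[v-18:v+18,u-18:u+18].reshape(-1,3),0))
    m=cv2.inRange(hsv,(15,80,90),(35,255,255)) 
    k,l,s,c=cv2.connectedComponentsWithStats(m); 
    for i in range(1,k):
        if s[i,4]>300 and abs(s[i,0]+s[i,2]/2-bu)<25 and abs(s[i,1]+s[i,3]/2-bv)<25:
            print(n,s[i],c[i]); q=P[(l==i)]; z=q[:,2]
            print("z hist",np.histogram(z,np.arange(-.01,.07,.005)))
            for lo,hi in((.005,.02),(.044,.06)):
                w=q[(z>lo)&(z<hi)]
                if len(w)>5:
                    (a,b),r=cv2.minEnclosingCircle(w[:,:2].astype(np.float32)); print(lo,len(w),w.mean(0),"circle",a,b,r)
            top=(l==i)&(P[...,2]>.044); ys,xs=np.nonzero(top); V[n]=(xs.mean(),ys.mean())if len(xs) else None
    # die: dark
    R=60; sub=P[dv-R:dv+R,du-R:du+R]; im2=hsv[dv-R:dv+R,du-R:du+R]
    w=sub[(sub[...,2]>.02)&(sub[...,2]<.034)&(im2[...,2]<130)]
    print("die",len(w),np.median(w[:,2]),cv2.minAreaRect(w[:,:2].astype(np.float32)))
    g=sub[(sub[...,2]>.008)&(sub[...,2]<.03)&(im2[...,2]>150)]
    if len(g): print("nest",len(g),g.mean(0),np.median(g[:,2]),cv2.minEnclosingCircle(g[:,:2].astype(np.float32)))
    crops.append(cv2.resize(im[bv-60:bv+60,bu-80:bu+80],(400,300),interpolation=cv2.INTER_CUBIC))
    crops.append(cv2.resize(im[dv-36:dv+36,du-48:du+48],(400,300),interpolation=cv2.INTER_CUBIC))
print(V)
# triangulate stem top
A=[];b=[]
Pm=[];U=[]
for n in V:
    f=np.load(n+".npz"); U.append(cv2.undistortPoints(np.array(V[n],float).reshape(1,1,2),f["K"],f["D"]).reshape(2,1)); Pm.append(np.c_[f["R"],f["t"]])
X=cv2.triangulatePoints(Pm[0],Pm[1],U[0],U[1]); print("tri",(X[:3]/X[3]).T)
cv2.imwrite("pics/crop1.png",np.vstack([np.hstack(crops[:2]),np.hstack(crops[2:])])[...,::-1])
E
```

```text
top brass hsv [ 25. 101. 241.]
top orange hsv [ 23. 172. 241.]
top square hsv [ 25. 103. 240.]
top [ 361  237   45   44 1546] [382.6992238  258.58990944]
z hist (array([   0,    0,    2,   70, 1113,   66,   12,    3,    5,    8,    7,
        112,  144,    0,    0]), array([-0.01 , -0.005,  0.   ,  0.005,  0.01 ,  0.015,  0.02 ,  0.025,
        0.03 ,  0.035,  0.04 ,  0.045,  0.05 ,  0.055,  0.06 ,  0.065]))
0.005 1249 [0.47265741 0.13164923 0.01245553] circle 0.4737229347229004 0.13019703328609467 0.035863038152456284
0.044 257 [0.47324976 0.13025391 0.05023297] circle 0.47367894649505615 0.1298186033964157 0.013974232599139214
die 2738 0.02656593657507495 ((0.6265408396720886, 0.15962368249893188), (0.10829653590917587, 0.10748827457427979), 3.1593379974365234)
nest 1234 [0.62927439 0.15733171 0.01688037] 0.01582242546685847 ((0.6277052164077759, 0.15767894685268402), 0.07575792819261551)
side brass hsv [ 22. 116. 216.]
side orange hsv [ 22. 244. 223.]
side square hsv [ 22.  79. 211.]
side [306 285  36  35 992] [323.46774194 302.01612903]
z hist (array([  0,   0,   0, 198, 561,  12
[... 175 characters left out ...]
0.055,  0.06 ,  0.065]))
0.005 771 [0.46873657 0.12624153 0.01097899] circle 0.47150710225105286 0.1301436722278595 0.03609665855765343
0.044 170 [0.47099596 0.13007964 0.04866915] circle 0.4711757302284241 0.1306692212820053 0.014159977436065674
die 1455 0.024782336309155516 ((0.5711349248886108, 0.15629851818084717), (0.20796826481819153, 0.1065695509314537), 2.885430335998535)
nest 1146 [0.58615286 0.14980254 0.01407332] 0.013102789380792937 ((0.5700746774673462, 0.15639297664165497), 0.12087184935808182)
{'top': (np.float64(385.65900383141764), np.float64(255.5977011494253)), 'side': (np.float64(323.8208092485549), np.float64(294.57225433526014))}
tri [[0.47221172 0.13020959 0.04791195]]
```

View pics/crop1.png

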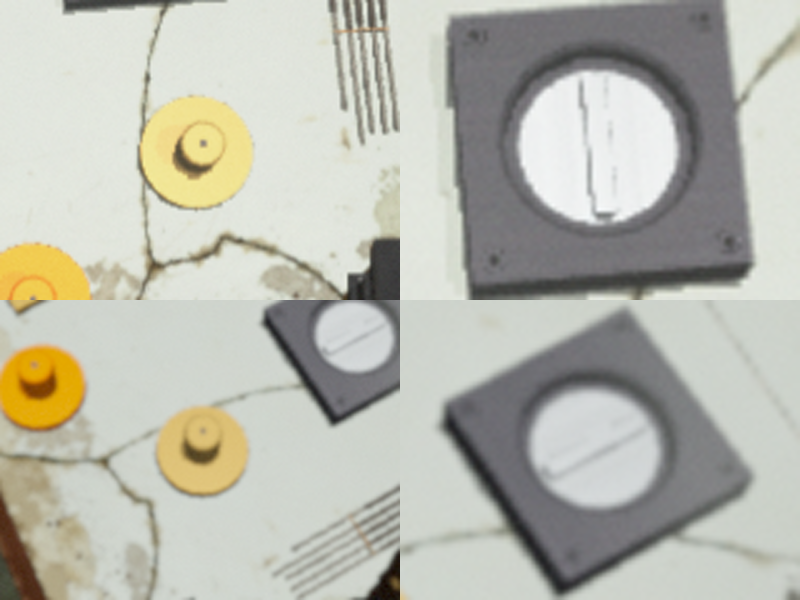

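The crop confirms the choice: the paler round blank has a disc 72 mm across and its stem top about 48–50 mm up. The key in the nest shows as a line running roughly along x. Next I get the extents of the lamp and the other obstacles so the path stays clear.

```bash
python3 - <<'E'
from h import *
for n in("top","side","wrist"):
    f=np.load(n+".npz"); P=pts(f,f["d"]).reshape(-1,3)
    print(n)
    q=P[(f["d"].ravel()>0)&(P[:,2]>.08)&(P[:,2]<.7)&(P[:,0]>0.05)&(P[:,0]<.9)&(P[:,1]>-.2)&(P[:,1]<1)]
    for y0 in np.arange(-.2,1,.1):
        w=q[(q[:,1]>=y0)&(q[:,1]<y0+.1)]
        if len(w)>15: print(f"y{y0:.1f} n{len(w)} x {np.percentile(w[:,0],1):.2f}..{np.percentile(w[:,0],99):.2f} z {np.percentile(w[:,2],1):.2f}..{np.percentile(w[:,2],99):.2f}")
f=np.load("top.npz"); print(ray(f,[(318,318),(253,297),(470,330),(495,140),(362,166)],.012))
E
```

```text
top
y-0.2 n6035 x 0.70..0.85 z 0.09..0.17
y-0.1 n13296 x 0.49..0.78 z 0.09..0.28
y0.0 n7825 x 0.59..0.81 z 0.10..0.27
y0.1 n5968 x 0.70..0.83 z 0.17..0.19
y0.2 n5965 x 0.70..0.83 z 0.17..0.19
y0.3 n17346 x 0.46..0.82 z 0.17..0.36
y0.4 n28039 x 0.43..0.81 z 0.17..0.57
y0.5 n10033 x 0.44..0.81 z 0.17..0.37
y0.6 n1266 x 0.70..0.80 z 0.17..0.25
side
y-0.2 n6802 x 0.70..0.90 z 0.08..0.19
y-0.1 n13602 x 0.07..0.90 z 0.09..0.31
y0.0 n14874 x 0.05..0.90 z 0.09..0.41
y0.1 n13855 x 0.70..0.90 z 0.17..0.48
y0.2 n11124 x 0.70..0.90 z 0.17..0.45
y0.3 n16755 x 0.46..0.90 z 0.17..0.37
y0.4 n13181 x 0.43..0.90 z 0.17..0.42
y0.5 n5045 x 0.13..0.90 z 0.17..0.36
y0.6 n2498 x 0.13..0.90 z 0.18..0.40
y0.7 n18568 x 0.06..0.82 z 0.08..0.32
wrist
y0.5 n4328 x 0.12..0.15 z 0.29..0.31
y0.6 n37204 x 0.13..0.17 z 0.25..0.32
y0.7 n66795 x 0.06..0.26 z 0.08..0.30
[[ 0.38290449  0.23543142  0.012     ]
 [ 0.41808643  0.33650067  0.012     ]
 [ 0.3569437  -0.00190552  0.012     ]
 [ 0.66682567 -0.06629832  0.012     ]
 [ 0.62623782  0.15757186  0.012     ]]
```

View pics/wrist0.png

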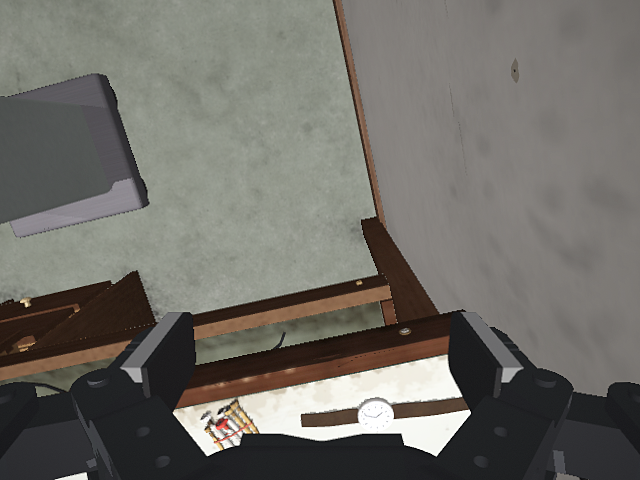

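The lamp occupies x > 0.43, y 0.3–0.6. A shelf stands behind at x > 0.70, z ≈ 0.17. The wrist view shows only the left end of the bench, with no parts in it. I will retract radially, swing inside the lamp, then go above the blank.

Request:
move_arm([
  [[0, 0, 0], [0, -0.3, 0], -1],
  [[0, 0, 0], [0, -0.6, 0], -1],
  [[0, 0, 0], [0, -0.9, 0], -1],
  [[0, 0, 0], [0, -1, 0], -1],
])

```text
time: 0.65
tool_pos: [0.1523, 0.556, 0.2309]
tcp_rot: [-0.358, -3.121, 0.001]
wrist_force: [-0.4, -0.1, 0.3]
width: 1.002
```

Request:
move_arm([
  [[0, 0, 0], [-0.05, -0.3, 0], -1],
  [[0, 0, 0], [-0.1, -0.6, 0], -1],
  [[0, 0, 0], [-0.2, -0.9, 0], -1],
  [[0, 0, 0], [-0.2, -1, 0], -1],
])

```text
time: 1.15
tool_pos: [0.1321, 0.4568, 0.2313]
tcp_rot: [-0.356, -3.121, -0.0]
wrist_force: [0.6, 0.5, -0.1]
width: 1.0
```

Request:
move_arm([
  [[0, 0, -0.05], [0.1, -0.3, 0], -1],
  [[0, 0, -0.1], [0.3, -0.6, 0], -1],
  [[0, 0, -0.15], [0.45, -0.9, 0], -1],
  [[0, 0, -0.156], [0.5, -1, 0], -1],
])

```text
time: 1.65
tool_pos: [0.1834, 0.3573, 0.2316]
tcp_rot: [0.738, 3.053, 0.002]
wrist_force: [0.5, 0.2, -0.5]
width: 1.0
```

Request:
move_arm([
  [[0, 0, -0.06], [0.3, -0.25, 0], -1],
  [[0, 0, -0.12], [0.6, -0.5, 0], -1],
  [[0, 0, -0.18], [0.9, -0.8, 0], -1],
  [[0, 0, -0.217], [1, -0.9, 0], -1],
  [[0, 0, -0.217], [1, -0.9, 0], -1],
])

```text
time: 2.28
tool_pos: [0.2829, 0.268, 0.2314]
tcp_rot: [-1.244, -2.884, -0.001]
wrist_force: [0.8, 0.3, 1.1]
width: 1.0
```

Request:
move_arm([
  [[0, 0, -0.06], [0.3, -0.3, 0], -1],
  [[0, 0, -0.12], [0.6, -0.6, 0], -1],
  [[0, 0, -0.18], [0.9, -0.9, 0], -1],
  [[0, 0, -0.22], [1, -1, 0], -1],
  [[0, 0, -0.22], [1, -1, 0], -1],
])

```text
time: 2.9
tool_pos: [0.3823, 0.1683, 0.2311]
tcp_rot: [-1.72, -2.628, -0.0]
wrist_force: [-0.0, -0.2, -0.0]
width: 0.998
```

Request:
move_arm([
  [[0, 0, -0.03], [0.3, -0.1, 0], -1],
  [[0, 0, -0.06], [0.6, -0.25, 0], -1],
  [[0, 0, -0.09], [0.9, -0.37, 0], -1],
  [[0, 0, -0.09], [0.9, -0.37, 0], -1],
  [[0, 0, -0.09], [0.9, -0.37, 0], -1],
])

```text
time: 3.52
tool_pos: [0.4713, 0.1319, 0.231]
tcp_rot: [-1.898, -2.501, 0.001]
wrist_force: [0.3, 0.3, -0.0]
width: 1.0
```

```bash
python3 - <<'E'
from h import *
s=status.read_state(); print(s["time"],s["q"].round(3),s["tool_pos"],s["tcp_rot"])
ci,im,d=grab("wrist"); cv2.imwrite("pics/w1.png",im[...,::-1]); print(-np.array(ci["R"]).T@ci["t"])
E
```

```text
3.525 [ 2.210e-01 -9.100e-02  1.989e+00  1.000e-03  1.245e+00 -5.100e-02] [0.47127975 0.13188831 0.23096566] [-1.89819718e+00 -2.50143671e+00  6.87824801e-04]
[0.45366485 0.1961546  0.37380669]
```

View pics/w1.png

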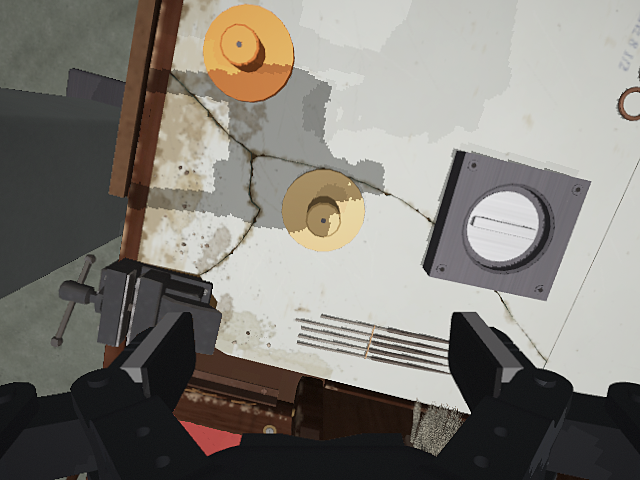

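The wrist view shows the brass blank at (323,210) half in shadow, the orange one at (248,52) and the die nest at (506,225) with its key. Blank and nest are in one picture, so their relative offset can be measured here.

```bash
python3 - <<'E'
from h import *
f=np.load("wrist.npz"); im=f["im"]; hsv=cv2.cvtColor(im,cv2.COLOR_RGB2HSV); P=pts(f,f["d"])
bx=np.zeros((480,640),bool); bx[150:270,265:385]=1
br=bx&(hsv[...,0]>14)&(hsv[...,0]<36)&(hsv[...,1]>65)
Z=P[...,2]
for lo,hi in((.006,.018),(.042,.056)):
    m=(bx&(Z>lo)&(Z<hi)).astype(np.uint8); 
    k,l,s,c=cv2.connectedComponentsWithStats(m); i=1+s[1:,4].argmax(); m=(l==i).astype(np.uint8)
    zz=np.median(Z[l==i]); cn=max(cv2.findContours(m,0,1)[0],key=cv2.contourArea)
    e=cv2.fitEllipse(cv2.convexHull(cn)); w=ray(f,cv2.convexHull(cn).reshape(-1,2),zz)
    print("z",zz,"ell",e,"centre",ray(f,[e[0]],zz),"circ",cv2.minEnclosingCircle(w[:,:2].astype(np.float32)))
# die
bx[:]=0; bx[140:310,420:600]=1
m=(bx&(Z>.019)&(Z<.032)).astype(np.uint8); zt=np.median(Z[m>0]); cn=max(cv2.findContours(m,0,1)[0],key=cv2.contourArea)
w=ray(f,cn.reshape(-1,2),zt); print("die top",zt,cv2.minAreaRect(w[:,:2].astype(np.float32)))
m=(bx&(hsv[...,2]>170)&(Z>.009)&(Z<.024)&(np.hypot(np.mgrid[:480,:640][1]-506,np.mgrid[:480,:640][0]-225)<45)); q=P[m]; print("floor",np.median(q[:,2]),cv2.minEnclosingCircle(q[:,:2].astype(np.float32)))
print("z hist floor",np.histogram(q[:,2],np.arange(.01,.026,.002)))
# mouth: inner contour of die top ring
m=(bx&(Z>.0235)&(Z<.030)).astype(np.uint8); cs,h=cv2.findContours(m,cv2.RETR_CCOMP,1)
for c,hh in zip(cs,h[0]):
    if hh[3]>=0 and cv2.contourArea(c)>1500:
        e=cv2.fitEllipse(c); w=ray(f,c.reshape(-1,2),zt); print("mouth",e,ray(f,[e[0]],zt),cv2.minEnclosingCircle(w[:,:2].astype(np.float32)))
# key line: canny
print("key ends",ray(f,[(472,218),(537,228)],.0195))
cv2.imwrite("pics/key.png",cv2.resize(im[170:280,440:580],(700,550),interpolation=cv2.INTER_CUBIC)[...,::-1])
# stem two-view height top vs wrist
q=P[150:270,265:385]; print("orange", )
E
```

```text
z 0.012157212587495265 ell ((322.8822937011719, 209.56968688964844), (82.34456634521484, 82.73115539550781), 84.76904296875) centre [[0.47228483 0.13332619 0.01215721]] circ ((0.47264865040779114, 0.13253755867481232), 0.036019545048475266)
z 0.049999145453756 ell ((322.9770812988281, 218.78692626953125), (35.1959228515625, 36.078983306884766), 176.58929443359375) centre [[0.47236067 0.1329659  0.04999915]] circ ((0.4724085330963135, 0.13289818167686462), 0.014372579753398895)
die top 0.026149077916957447 ((0.6244776248931885, 0.16117462515830994), (0.11141625791788101, 0.10812569409608841), 3.2488560676574707)
floor 0.014822673728483149 ((0.6262106895446777, 0.1614924669265747), 0.03166843205690384)
z hist floor (array([   0,  599, 2460,  129,  386,  228,    0]), array([0.01 , 0.012, 0.014, 0.016, 0.018, 0.02 , 0.022, 0.024]))
mouth ((506.41229248046875, 227.96334838867188), (81.91699981689453, 91.34915924072266), 52.46590042114258) [[0.62408568 0.16240017 0.02614908]] ((0.6247404217720032, 0.1615854948759079), 0.038314010947942734)
key ends [[0.5957099  0.16185937 0.0195    ]
 [0.65284347 0.16889431 0.0195    ]]
orange
```

View pics/key.png

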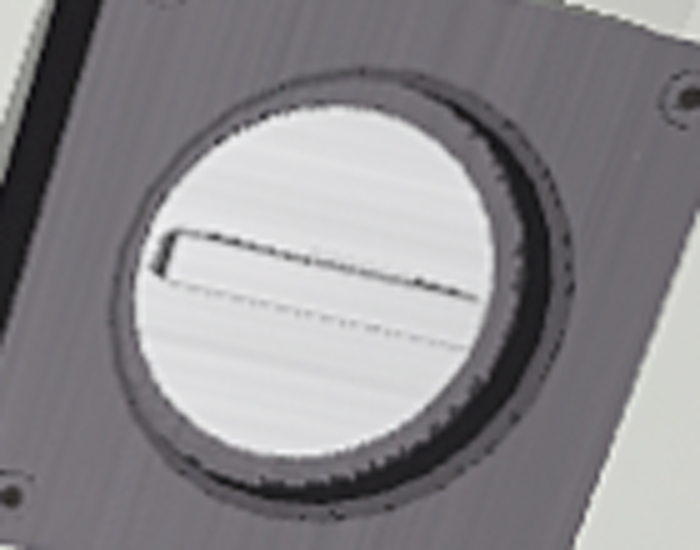

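The crop shows the key running from lower left to upper right in world terms, about 7° from x. Wrist-view results: blank at (0.4724, 0.133), nest at (0.6245, 0.1615). The top view gives nearly the same relative shift (0.153, 0.029). Descending onto the stem.

Request:
move_arm([
  [[0, 0, 0], [0.01, 0, -0.25], -1],
  [[0, 0, 0], [0.01, 0, -0.5], -1],
  [[0, 0, 0], [0.01, 0, -0.75], -1],
  [[0, 0, 0], [0.01, 0, -1], -1],
  [[0, 0, 0], [0.01, 0, -1], -1],
])

```text
time: 4.2
tool_pos: [0.4705, 0.1308, 0.1293]
tcp_rot: [-1.898, -2.499, 0.006]
wrist_force: [-0.4, 0.6, 0.5]
width: 0.999
```

Request:
move_arm([
  [[0, 0, 0], [0, 0, -0.2], -0.6],
  [[0, 0, 0], [0, 0, -0.4], -0.6],
  [[0, 0, 0], [0, 0, -0.6], -0.6],
  [[0, 0, 0], [0, 0, -0.8], -0.6],
  [[0, 0, 0], [0, 0, -1], -0.6],
  [[0, 0, 0], [0, 0, -1], -0.6],
])

```text
time: 4.95
tool_pos: [0.4725, 0.1308, 0.0311]
tcp_rot: [-1.9, -2.5, 0.002]
wrist_force: [-0.1, 0.1, 1.5]
width: 0.797
```

Request:
move_arm([
  [[0, 0, 0], [0, 0, -0.05], -0.6],
  [[0, 0, 0], [0, 0, -0.1], -0.6],
  [[0, 0, 0], [0, 0, -0.1], -0.6],
])

```text
time: 5.32
tool_pos: [0.4734, 0.1306, 0.0214]
tcp_rot: [1.902, 2.5, 0.0]
wrist_force: [-0.3, 0.3, 1.0]
width: 0.802
```

Request:
move_arm([
  [[0, 0, 0], [0, 0, 0], 0],
  [[0, 0, 0], [0, 0, 0], 0.2],
  [[0, 0, 0], [0, 0, 0], 0.4],
  [[0, 0, 0], [0, 0, 0], 1],
  [[0, 0, 0], [0, 0, 0], 1],
  [[0, 0, 0], [0, 0, 0], 1],
  [[0, 0, 0], [0, 0, 0], 1],
], grip_force=30)

```text
time: 6.2
tool_pos: [0.4735, 0.1306, 0.0215]
tcp_rot: [1.902, 2.5, 0.0]
wrist_force: [-2.0, -0.7, 5.4]
width: 0.317
```

Request:
move_arm([
  [[0, 0, 0], [0, 0, 0.15], 1],
  [[0, 0, 0], [0, 0, 0.3], 1],
  [[0, 0, 0], [0, 0, 0.5], 1],
  [[0, 0, 0], [0, 0, 0.6], 1],
  [[0, 0, 0], [0, 0, 0.6], 1],
  [[0, 0, 0], [0, 0, 0.6], 1],
])

```text
time: 6.95
tool_pos: [0.4729, 0.1304, 0.0807]
tcp_rot: [-1.902, -2.5, 0.001]
wrist_force: [0.2, -0.4, -4.0]
width: 0.314
```

```bash
python3 - <<'E'
from h import *
s=status.read_state(); print(s["time"],s["tool_pos"],s["wrist_force"],s["width"])
f,im,d=grab("wrist"); cv2.imwrite("pics/w2.png",im[...,::-1])
P=pts(f,d);Z=P[...,2]
hsv=cv2.cvtColor(im,cv2.COLOR_RGB2HSV)
m=((Z>.062)&(Z<.08)&(np.hypot(P[...,0]-.4735,P[...,1]-.1306)<.06)).astype(np.uint8)
print(m.sum(),np.median(Z[m>0]),np.percentile(Z[m>0],[5,95]))
q=P[m>0]; print(np.percentile(q[:,:2],[0.5,99.5],axis=0))
E
```

```text
6.95 [0.47285582 0.13042123 0.08073148] [ 0.18353188 -0.38856065 -4.02378687] 0.3141139119471426
12878 0.07134219273638345 [0.07000678 0.07261799]
[[0.43787077 0.11600065]
 [0.50679799 0.16780998]]
```

View pics/w2.png

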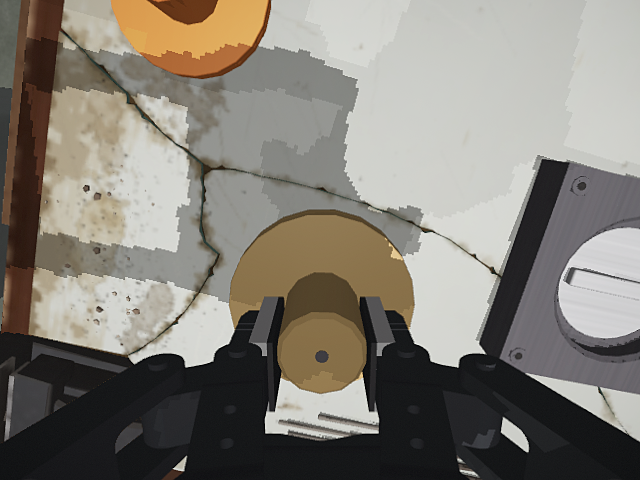

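The blank hangs square in the jaws: stem top at (322,355), disc arc over (230–413, 210), with the die nest to the right at (610,285). The disc fits at about (0.4723, 0.1318), so the shift to the nest is (0.1525, 0.0295). Going over it.

Request:
move_arm([
  [[0, 0, 0], [0.25, 0.05, 0], 1],
  [[0, 0, 0], [0.5, 0.1, 0], 1],
  [[0, 0, 0], [0.75, 0.15, 0], 1],
  [[0, 0, 0], [1, 0.2, 0], 1],
  [[0, 0, 0], [1, 0.2, 0], 1],
])

```text
time: 7.62
tool_pos: [0.5749, 0.1508, 0.0805]
tcp_rot: [1.902, 2.5, 0.0]
wrist_force: [0.6, 0.9, -3.7]
width: 0.313
```

Request:
move_arm([
  [[0, 0, 0], [0.2, 0.04, 0], 1],
  [[0, 0, 0], [0.4, 0.08, 0], 1],
  [[0, 0, 0], [0.525, 0.095, 0], 1],
  [[0, 0, 0], [0.525, 0.095, 0], 1],
  [[0, 0, 0], [0.525, 0.095, 0], 1],
  [[0, 0, 0], [0.525, 0.095, 0], 1],
])

```text
time: 8.38
tool_pos: [0.625, 0.1599, 0.081]
tcp_rot: [-1.902, -2.5, 0.001]
wrist_force: [0.1, -0.1, -4.0]
width: 0.321
```

```bash
cat > disc.py <<'E'
from h import *
from scipy.optimize import least_squares
def fit(f,d,tp,zlo,zhi,rmin=.031,rmax=.041):
    P=pts(f,d);Z=P[...,2]
    m=((Z>zlo)&(Z<zhi)&(np.hypot(P[...,0]-tp[0],P[...,1]-tp[1])<.045)).astype(np.uint8)
    k,l,s,c=cv2.connectedComponentsWithStats(m); m=(l==1+s[1:,4].argmax()); z=np.median(Z[m])
    cn=max(cv2.findContours(m.astype(np.uint8),0,1)[0],key=cv2.contourArea).reshape(-1,2)
    w=ray(f,cn,z)[:,:2]; 
    c=np.array(tp[:2],float)
    r=least_squares(lambda c:np.clip(np.hypot(*(w-c).T)-.036,-.01,.01),c,loss="soft_l1",f_scale=.0006).x
    return r,z,(abs(np.hypot(*(w-r).T)-.036)<.001).sum(),len(w)
E
python3 - <<'E'
from disc import *
s=status.read_state(); f=np.load("wrist.npz"); print(fit(f,f["d"],(.4723,.1318),.062,.08))
print(s["time"],s["q"].round(2),s["tool_pos"],s["wrist_force"],s["width"])
f,im,d=grab("wrist"); print(fit(f,d,s["tool_pos"],.062,.08))
t,im2,d2=grab("top"); print(fit(t,d2,s["tool_pos"],.062,.08))
g,im3,d3=grab("side"); print(fit(g,d3,s["tool_pos"],.062,.08))
E
```

```text
(array([0.47243739, 0.13302416]), np.float64(0.07134172567537259), np.int64(321), 553)
8.375 [ 0.21  0.34  1.8   0.    1.   -0.06] [0.62499137 0.15986772 0.08103146] [ 0.07567587 -0.09404547 -4.04797259] 0.32061157523731576
(array([0.6245675 , 0.16252738]), np.float64(0.07158240519634967), np.int64(318), 551)
(array([0.62479153, 0.15952681]), np.float64(0.07218196537733994), np.int64(58), 108)
(array([0.62245217, 0.1593021 ]), np.float64(0.07055494401835638), np.int64(55), 104)
```

Request:
move_arm([
  [[0, 0, 0], [0.008, -0.004, -0.1], 1],
  [[0, 0, 0], [0.008, -0.004, -0.2], 1],
  [[0, 0, 0], [0.008, -0.004, -0.3], 1],
  [[0, 0, 0], [0.008, -0.004, -0.3], 1],
])

```text
time: 9.02
tool_pos: [0.6252, 0.1594, 0.0493]
tcp_rot: [-1.901, -2.499, 0.004]
wrist_force: [-0.7, 0.0, -3.6]
width: 0.31
```

Request:
move_arm([
  [[0, 0, 0], [0, 0, -0.02], 1],
  [[0, 0, 0], [0, 0, -0.04], 1],
  [[0, 0, 0], [0, 0, -0.05], 1],
  [[0, 0, 0], [0, 0, -0.05], 1],
])

```text
time: 9.52
tool_pos: [0.6268, 0.1597, 0.0464]
tcp_rot: [1.902, 2.5, 0.0]
wrist_force: [-0.4, -0.1, -4.2]
width: 0.312
```

Request:
move_arm([
  [[0, 0, 0], [0, 0, -0.015], 1],
  [[0, 0, 0], [0, 0, -0.03], 1],
  [[0, 0, 0], [0, 0, -0.03], 1],
])

```text
time: 9.9
tool_pos: [0.6265, 0.1596, 0.043]
tcp_rot: [-1.902, -2.5, 0.0]
wrist_force: [0.6, -0.3, -3.5]
width: 0.316
```

Request:
move_arm([
  [[0, 0, 0], [0, 0, -0.01], 1],
  [[0, 0, 0], [0, 0, -0.02], 1],
  [[0, 0, 0], [0, 0, -0.02], 1],
])

```text
time: 10.28
tool_pos: [0.6267, 0.1597, 0.0412]
tcp_rot: [-1.902, -2.5, 0.0]
wrist_force: [0.5, 0.1, -3.7]
width: 0.314
```

Request:
move_arm([
  [[0, 0, 0], [0, 0, -0.01], 1],
  [[0, 0, 0], [0, 0, -0.01], 1],
  [[0, 0, 0], [0, 0, -0.01], 1],
])

```text
time: 10.65
tool_pos: [0.6269, 0.1597, 0.041]
tcp_rot: [1.902, 2.5, 0.0]
wrist_force: [-3.3, -0.3, 4.1]
width: 0.318
```

Request:
move_arm([
  [[0, 0, 0], [0, 0, -0.01], 1],
  [[0, 0, 0], [0, 0, -0.01], 1],
  [[0, 0, 0], [0, 0, -0.01], 1],
])

```text
time: 11.02
tool_pos: [0.6269, 0.1597, 0.041]
tcp_rot: [1.902, 2.5, 0.0]
wrist_force: [-5.2, -1.0, 9.7]
width: 0.316
```

It rests on the key, 5.5 mm proud (underside at 19.5 mm), with about 10 N of push and some sideways load along x. I ease x by 0.6 mm and start turning counter-clockwise in 5° steps, watching z.

Request:
move_arm([
  [[0, 0, 0], [-0.006, 0, 0.002], 1],
  [[0, 0, 0.028], [-0.006, 0, 0.002], 1],
  [[0, 0, 0.055], [-0.006, 0, 0.002], 1],
  [[0, 0, 0.055], [-0.006, 0, 0.002], 1],
])

```text
time: 11.52
tool_pos: [0.6275, 0.16, 0.041]
tcp_rot: [1.791, 2.579, 0.003]
wrist_force: [-1.4, -0.6, 6.4]
width: 0.318
```

```bash
python3 - <<'E'
from h import *
s=status.read_state(); print(s["time"],s["tool_pos"],s["wrist_force"],s["torque"],s["width"],s["q"])
E
```

```text
11.525 [0.62752375 0.15998091 0.04104181] [-1.43541668 -0.59561106  6.42305585] [-0.04888086  0.35599936  0.00791666] 0.3184655613430521 [ 2.11125964e-01  3.83775999e-01  1.82384858e+00  8.64834306e-05
  9.31016979e-01 -1.45747185e-01]
```

Request:
move_arm([
  [[0, 0, 0.028], [0, 0, 0], 1],
  [[0, 0, 0.055], [0, 0, 0], 1],
  [[0, 0, 0.055], [0, 0, 0], 1],
])

```text
time: 11.9
tool_pos: [0.6278, 0.1601, 0.041]
tcp_rot: [1.678, 2.653, 0.004]
wrist_force: [-0.4, -0.7, 5.3]
width: 0.31
```

Request:
move_arm([
  [[0, 0, 0.028], [0, 0, 0], 1],
  [[0, 0, 0.055], [0, 0, 0], 1],
  [[0, 0, 0.055], [0, 0, -0.002], 1],
])

```text
time: 12.28
tool_pos: [0.6281, 0.1602, 0.041]
tcp_rot: [1.562, 2.722, 0.005]
wrist_force: [-0.6, 0.0, 7.6]
width: 0.317
```

Request:
move_arm([
  [[0, 0, 0.028], [-0.003, 0, 0], 1],
  [[0, 0, 0.055], [-0.003, 0, 0], 1],
  [[0, 0, 0.055], [-0.003, 0, 0], 1],
])

```text
time: 12.65
tool_pos: [0.6281, 0.1602, 0.0411]
tcp_rot: [1.442, 2.787, 0.005]
wrist_force: [0.2, 0.2, 5.2]
width: 0.315
```

Request:
move_arm([
  [[0, 0, 0.028], [-0.003, 0, -0.002], 1],
  [[0, 0, 0.055], [-0.003, 0, -0.002], 1],
  [[0, 0, 0.055], [-0.003, 0, -0.002], 1],
])

```text
time: 13.02
tool_pos: [0.6279, 0.1602, 0.041]
tcp_rot: [1.321, 2.846, 0.005]
wrist_force: [-0.2, 0.8, 5.5]
width: 0.314
```

```bash
python3 - <<'E'
from disc import *
s=status.read_state(); print(s["time"],s["tool_pos"],s["wrist_force"],s["torque"])
for n in("top","side","wrist"):
    f,im,d=grab(n); print(n,fit(f,d,s["tool_pos"],.0285,.037))
    P=pts(f,d); m=(np.hypot(P[...,0]-.627,P[...,1]-.16)<.034)&(P[...,2]>.025)&(P[...,2]<.038)
    q=P[m]; A=np.c_[q[:,:2]-[.627,.16],np.ones(len(q))]; c=np.linalg.lstsq(A,q[:,2],rcond=None)[0]; print("plane",c,len(q))
E
```

```text
13.025 [0.62794344 0.16020909 0.04099848] [-0.21963501  0.76649306  5.46558977] [ 0.05203198  0.06019561 -0.05956192]
top (array([0.62871831, 0.15857258]), np.float64(0.03219956744867618), np.int64(56), 107)
plane [ 0.01450338 -0.00306656  0.03226833] 595
side (array([0.62601286, 0.16061525]), np.float64(0.030457400569255548), np.int64(39), 137)
plane [0.00937024 0.00345592 0.03050044] 464
wrist (array([0.62712519, 0.1617532 ]), np.float64(0.03162917743895563), np.int64(321), 552)
plane [ 0.00658473 -0.00048645  0.03182493] 10123
```

Disc level (tilt under 1°) and inside the nest, resting on the key with its top at about 31.6 mm. Continuing the turn.

Request:
move_arm([
  [[0, 0, 0.028], [0, 0, -0.002], 1],
  [[0, 0, 0.055], [0, 0, -0.002], 1],
  [[0, 0, 0.055], [0, 0, -0.002], 1],
])

```text
time: 13.55
tool_pos: [0.6279, 0.1602, 0.0409]
tcp_rot: [1.197, 2.9, 0.005]
wrist_force: [-0.9, -0.6, 7.3]
width: 0.314
```

Request:
move_arm([
  [[0, 0, 0.028], [0, 0, 0], 1],
  [[0, 0, 0.055], [0, 0, 0], 1],
  [[0, 0, 0.055], [0, 0, 0], 1],
])

```text
time: 13.92
tool_pos: [0.628, 0.1603, 0.0408]
tcp_rot: [1.07, 2.949, 0.005]
wrist_force: [-0.2, 0.1, 6.0]
width: 0.318
```

Request:
move_arm([
  [[0, 0, 0.028], [0, 0, 0], 1],
  [[0, 0, 0.055], [0, 0, 0], 1],
  [[0, 0, 0.055], [0, 0, 0], 1],
])

```text
time: 14.3
tool_pos: [0.626, 0.1601, 0.0386]
tcp_rot: [0.944, 2.996, 0.002]
wrist_force: [1.1, 1.4, -2.8]
width: 0.318
```

z fell to 38.6 mm and the contact force is gone, so the slot has found the key. Lowering straight to the floor.

Request:
move_arm([
  [[0, 0, 0], [0, 0, -0.01], 1],
  [[0, 0, 0], [0, 0, -0.02], 1],
  [[0, 0, 0], [0, 0, -0.03], 1],
  [[0, 0, 0], [0, 0, -0.03], 1],
])

```text
time: 14.8
tool_pos: [0.6258, 0.16, 0.0359]
tcp_rot: [0.943, 2.996, 0.001]
wrist_force: [1.9, 3.5, -0.6]
width: 0.317
```

```bash
python3 - <<'E'
from h import *
s=status.read_state(); print(s["time"],s["tool_pos"],s["wrist_force"],s["torque"])
E
```

```text
14.8 [0.62575012 0.15998752 0.03585926] [ 1.94518772  3.46752587 -0.57029996] [ 0.66211363 -0.25658154  0.07805917]
```

Request:
move_arm([
  [[0, 0, 0], [0, 0, -0.007], 1],
  [[0, 0, 0], [0, 0, -0.014], 1],
  [[0, 0, 0], [0, 0, -0.014], 1],
])

```text
time: 15.18
tool_pos: [0.6258, 0.1601, 0.0356]
tcp_rot: [0.943, 2.997, 0.001]
wrist_force: [-1.3, 4.0, 5.4]
width: 0.317
```

```bash
python3 - <<'E'
from disc import *
s=status.read_state(); print(s["time"],s["tool_pos"],s["wrist_force"],s["torque"])
f,im,d=grab("wrist"); P=pts(f,d); r=np.hypot(P[...,0]-.6265,P[...,1]-.161)
for a,b,lo in((.018,.033,.018),(.042,.052,.018)):
    m=(r>a)&(r<b)&(P[...,2]>lo)&(P[...,2]<.034); q=P[m]; A=np.c_[q[:,:2]-[.6265,.161],np.ones(len(q))]; print(a,len(q),np.median(q[:,2]),np.linalg.lstsq(A,q[:,2],rcond=None)[0])
E
```

```text
15.175 [0.62575906 0.16006271 0.03561131] [-1.28876215  3.96186235  5.35459415] [0.62528657 0.33055245 0.12510167]
0.018 7875 0.02623920124992886 [0.00050548 0.00122412 0.02623273]
0.042 14876 0.02623130100872193 [ 0.00114914 -0.00068253  0.02624244]
```

The disc top (26.24 mm) matches the block top (26.23 mm), level. Relieving the push, opening and rising straight up.

Request:
move_arm([
  [[0, 0, 0], [0, 0, 0.008], 1],
  [[0, 0, 0], [0, 0, 0.008], 0.2],
  [[0, 0, 0], [0, 0, 0.008], 0],
  [[0, 0, 0], [0, 0, 0.008], -0.3],
  [[0, 0, 0], [0, 0, 0.008], -0.6],
  [[0, 0, 0], [0, 0, 0.008], -0.6],
  [[0, 0, 0], [0, 0, 0.008], -0.6],
  [[0, 0, 0], [0, 0, 0.008], -0.6],
])

```text
time: 16.23
tool_pos: [0.6255, 0.1597, 0.0353]
tcp_rot: [0.943, 2.997, -0.0]
wrist_force: [-0.7, 0.1, -0.3]
width: 0.797
```

Request:
move_arm([
  [[0, 0, 0], [0, 0, 0.1], -0.6],
  [[0, 0, 0], [0, 0, 0.3], -0.6],
  [[0, 0, 0], [0, 0, 0.5], -0.6],
  [[0, 0, 0], [0, 0, 0.8], -0.6],
  [[0, 0, 0], [0, 0, 1], -0.6],
  [[0, 0, 0], [0, 0, 1], -0.6],
  [[0, 0, 0], [0, 0, 1], -0.6],
])

```text
time: 17.1
tool_pos: [0.625, 0.1595, 0.1347]
tcp_rot: [-0.942, -2.996, 0.001]
wrist_force: [0.1, 0.1, -0.3]
width: 0.799
```

```bash
python3 - <<'E'
from disc import *
s=status.read_state(); print(s["time"],s["tool_pos"],s["wrist_force"],s["width"])
o=[]
for n in("wrist","top","side"):
    f,im,d=grab(n); P=pts(f,d); r=np.hypot(P[...,0]-.6265,P[...,1]-.161)
    for a,b in((.019,.033),(.042,.052)):
        m=(r>a)&(r<b)&(P[...,2]>.018)&(P[...,2]<.034); q=P[m]; A=np.c_[q[:,:2]-[.6265,.161],np.ones(len(q))]; print(n,a,len(q),np.median(q[:,2]),np.linalg.lstsq(A,q[:,2],rcond=None)[0])
    o.append(cv2.resize(im,(400,300)))
f=np.load("top.npz"); print("square/orange top px unchanged:",)
cv2.imwrite("pics/end.png",np.hstack(o[:2])[...,::-1])
E
```

```text
17.1 [0.62499264 0.15953809 0.13473943] [ 0.10494602  0.05833838 -0.34318402] 0.7992457683001538
wrist 0.019 5471 0.02619624152412439 [ 9.99735507e-05 -6.58991292e-04  2.62109394e-02]
wrist 0.042 7659 0.026202578029010402 [ 0.00076784 -0.0004354   0.0262072 ]
top 0.019 765 0.026817781552564122 [ 6.00686628e-05 -5.88428749e-04  2.67840676e-02]
top 0.042 933 0.026760948890657763 [ 0.00460233 -0.00014187  0.02673125]
side 0.019 401 0.02503663604403725 [0.00708846 0.00443231 0.02505208]
side 0.042 581 0.02488672938274243 [-0.00083134 -0.00052888  0.02494519]
square/orange top px unchanged:
```

View pics/end.png

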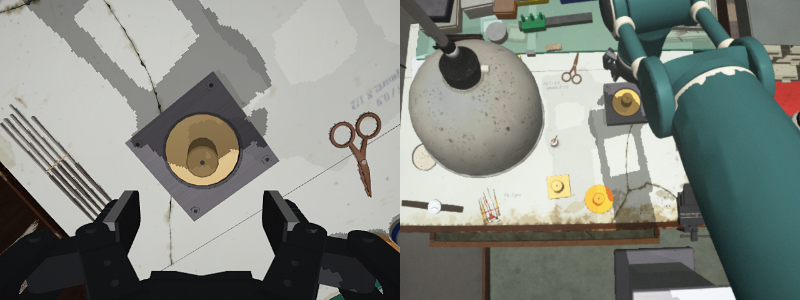

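The wrist view shows the blank lying in the nest at (203,150) with the gripper clear of it. The top view shows the square blank (557,187) and the orange one (598,198) where they were. All three cameras put the disc and block top level to within 0.2 mm, so I am handing in.

```bash
python3 -c "
from workcell import order; print(order.finish_job())"
```

```text
the job is handed in; nothing more can be done
None
```

The round brass blank is home over the key in the die block's nest, released, with the arm standing clear about 100 mm above it. I handed the job in at about 17 s of the 72 s allowed.

- **How it went:** I took the blank by its stem and lowered it into the nest, where it rested on the key about 5.5 mm proud. I then turned it counter-clockwise in 5° steps under a push of roughly 5–10 N. After about 40° it dropped, and I pressed it lightly to the floor. The largest moment I read about the stem was about 0.13 N m, against the key's 0.25 N m limit. I read it only at a few pauses, not continuously.
- **Last checks:** the disc and block tops agreed to about 0.2 mm or better in all three cameras. In the wrist camera, the disc was level. The square blank and the orange look-alike look unmoved in the final top view, judged by eye.
- **Disagreements:** the cameras differed from each other by 2–3 mm in absolute position, so I relied on offsets measured within one picture. There was a sideways load of about 5 N when the blank first touched the key. I eased it by shifting x slightly, and it was about 4 N again just before release.

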